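Release a battery pack from its charging dock with a pin tool

TASK

Take the pin tool out of its wooden block, push its tip into the recess on top of the black battery pack and, keeping the hidden release button pressed down with it, push the pack out of the charging dock along its rails as far as it goes. Then stand the pin tool back in its block, fully seated, and let go. Work gently: press and push only with the pin, never hard, do not touch the pack with the gripper, and leave the other things on the bench where they are.

Things in the scene. Friction and masses are not known exactly. Their poses are not given: they have to be found in the camera images.
- dock: Grey metal charging dock fixed to the bench, 200 x 130 mm; origin: centre of its underside. Its x axis runs along two 47 mm high, 20 mm wide side rails: raised rear hood (66 mm high, inner face at x = +55 mm) at +x, open end at -x. The pack slides out level towards -x and is latched: if the button comes up on the way, the latch catches again every 12 mm over the first 30 mm.
- pack: Black battery pack 125 x 85 x 40 mm between the rails, axes as the dock's; origin: centre of its underside, at the start 15 mm to -x of the dock's origin and 14 mm up. Once released it slides 45 mm out (dock -x) to a hard stop, against 3 N friction plus 25 N per m/s; it stays where it is left. More than 22 N between pin and pack damages it.
- recess (a point): Mouth centre of the round recess in the pack's top, 54 mm up, 15 mm to +x of the pack's origin. Hole 12 mm wide, 24 mm deep, bevelled 1.5 mm; the pin can push on its wall. The 11 mm button in it starts 4 mm below the mouth and goes down against a spring (2.4 N, up to 5.4 N) to a hard stop 4 to 15 mm lower, different each time: feel for it. The latch is free only in the last 1.5 mm.
- pin: Pin tool, 45 g, standing upright: a square grey handle 18 x 18 x 50 mm on a straight steel pin 5 mm in diameter and 40 mm long (its last 4 mm tapered to 3 mm). Origin: the pin's tip; z up along the tool; x and y square to the handle's faces. The handle spans 40 to 90 mm above the origin and rests with its shoulder on the block.
- pin_tip (a point): The tip of the pin, same as the pin tool's origin.
- stand: Wooden block 70 x 70 x 55 mm fixed to the bench, the pin tool's place. Origin: centre of its underside. One round hole in the middle of the top, 9 mm in diameter, 48 mm deep, bevelled 3 mm at the edge, takes the pin.
- hole (a point): Centre of the mouth of the block's hole, 55 mm above the bench. With the pin tool seated its tip is 40 mm below this point.
- driver: Bystander: screwdriver lying at the side.
- motor: Bystander: small black motor on a grey bracket, about 75 x 40 x 40 mm.
- organiser: Bystander: red parts box with a clear lid, 120 x 200 x 46 mm.
- jar: Bystander: clear jar with a black cap, 70 mm across, 100 mm high.
There are look-alikes about, which are no part of the job. What is meant by the pin is not green, and is the smaller of those in its own colour.

How it is judged (in metres and radians):
On the way, in this order (a step that is already met when the one before it is completed fails the run):
1. the pin's tip presses on the button, deep in the recess, the pack still latched in (z of pin_tip in the frame of recess below -0.0055 m and horizontal distance between pin_tip and recess below 0.008 m and contact force between pin and pack above 1.5 N and x of recess in the frame of dock above -0.006 m), for 0.05 s.
2. the pack is pushed out to within 4 mm of its stop with the pin's tip still down in the recess (x of recess in the frame of dock below -0.041 m and z of pin_tip in the frame of recess below -0.0055 m and horizontal distance between pin_tip and recess below 0.008 m), for 0.02 s.
At the end, for the whole second after the job is handed in: The pack is out to within 4 mm of its stop (more than 41 mm of 45 mm), and the pin tool stands released and at rest in the block's hole: tip within 5 mm of the hole's axis, at least 37 mm deep (40 mm is seated), upright within 0.08 rad (x of recess in the frame of dock below -0.041 m and horizontal distance between pin_tip and hole below 0.005 m and z of pin_tip in the frame of hole below -0.037 m and angle between pin's own z axis and vertical below 0.08 rad and linear speed of pin below 0.02 m/s); the robot touches nothing.
It fails at once if the pin bears on the pack with more than 22 N (contact force between pin and pack above 22 N).
It fails at once if the gripper or arm touches the pack (contact force between any of the fingers, the arm and pack above 1 N).
It fails at once if the screwdriver, motor, parts box or jar is shifted by more than 15 mm (distance of any of driver, motor, organiser, jar from where it was at the start of the episode above 0.015 m).
It also fails if it takes over 58 s, if anything falls off the work surface, if the arm or the gripper's body presses on something with over 40 N, if the wrist force passes 120 N, or if a joint passes its speed limit or range.

ROBOT

A 6-joint arm with a two-finger parallel gripper is mounted at the origin on the work surface. World frame = base frame: x ahead of the robot, y to its left, z up, the work surface at z = 0. Lengths are in m, angles in degrees, forces in N, time in s.
With the tool pointing down it reaches from about 0.35 to 0.975 m from the base axis. Payload 17.4 kg.
Tool frame: the origin (TCP) lies on the mounting face of the last link; the fingertips stand 173 mm ahead of it and the grasp point (between the pads) lies 155 mm ahead of it (grasp_offset is the distance from the TCP to the grasp point, in m); z points along the fingers, y is the line along which they close (so a half turn about z gives the same grasp; the last joint's range is limited). The gripper opens to 85 mm and grips with 20 to 120 N. Pads are 22 mm wide; open, the fingers measure 114 mm over their backs; the gripper's body (76 mm by 85 mm) begins 54 mm behind the grasp point. The pads swing forward as they close: fully open they stand 13 mm farther back than shut.
Start: joints at [68.595, 6.646, 82.598, -0, 90.757, -2.166], TCP at [0.222, 0.637, 0.405] pointing down, gripper open.
Joint ranges: [-162.19, 162.19], [-47.58, 125.68], [4.15, 143.07], [-65.23, 245.23], [0.69, 171.88], [-170.13, 170.13]. Speed limits (degrees/s): [108.29, 108.29, 127.2, 180, 180, 180].

INTERFACE

Orientations are given as [roll, pitch, yaw] about the fixed x, y, z axes, in that order (R = Rz(yaw) Ry(pitch) Rx(roll)).
In Python, from rig import get_state, grab_frame, hand_in, grasp_offset gives the robot as it stands. The module is installed in compiled form; this text tells all that it offers.
- The arm moves only by the shell command python3 -m pendant 'ROWS' [FORCE]. ROWS is JSON, a list of rows, each an object of numbers: "dx", "dy", "dz": the shift along the tool's x, y, z in mm; "ax", "ay", "az": the turn, a rotation vector about the tool's x, y, z in degrees; "jaw": the finger opening in mm, from 0 to 85.4. A call has 1 to 20 rows; each row is the pose to reach, as a shift and turn from the pose commanded when the call began, along the tool's axes at that moment; what a row does not reach only later rows make up. A row lasts 1/10 s, in which the tool goes at most 50 mm and 8.59 degrees, less where a joint would pass 70% of its speed; a pose out of reach is approached as far as the arm can. A call with a gripper value outside its range is refused whole. The fingers move at their own pace and stop on an object; FORCE is the grip in N (left out, the last holds). Time passes only in rows, so rows that repeat a pose let the fingers close. It gives the time, the measured TCP pose, the force, the opening and the grip force at its end, in the units of the state.
- get_state(): the state, without advancing time (a new reading comes with each control period).
- grab_frame(name): name is "scene" or "top" or "wrist"; returns a dict with "image" (384x512x3 uint8, blue, green, red), "mtx" (3x3 intrinsics, pixels), "world_from_camera" (4x4, takes a point from camera to world coordinates). Camera axes: x right, y up, looking along -z (the intrinsics and any distortion apply to the point x, -y, -z); pixel columns grow to the right and rows downward; lengths in m; the calibration is good to about 2 mm. A picture is of the moment at which its call begins. There is no depth.
- hand_in(): hands the job in; it is judged then, once.
The state is a dict: "time_s": time; "qpos": joint angles; "qvel": joint speeds; "effort": joint torques, N m; "tcp_pos": TCP position; "tcp_rot": TCP orientation; "wrist_force": force on the tool from outside, world axes, zero at the start; "moment": the same for the moment, N m; "finger_gap": finger opening in m; "grasp_force": force on a finger pad.
Only numpy, scipy, OpenCV 4.12 (cv2) and the standard library are available. Lean on these libraries where they do the work, as an engineer would, in place of code of your own. Each camera call takes 0.05 s, during which the arm holds its last target. There are 200 camera calls.

## Working session

There is one attempt and no reset: what is moved stays moved. The work goes in short steps, Python scripts to look and compute and a shell command to move; the robot and the scene stay as the last step left them, time stands still between calls to the robot, and variables do not carry over. Pictures are saved under pics/ and viewed, at most 10 in all, crops included, and the job is handed in when it is done.

```bash
mkdir -p pics; python3 - <<'E'
from rig import *
import cv2,numpy as np
for n in("scene","top"):
    f=grab_frame(n);cv2.imwrite(f"pics/{n}0.png",f["image"]);np.savez(f"{n}0.npz",**f)
    print(n,f["mtx"].tolist(),np.round(f["world_from_camera"],3).tolist())
a=cv2.imread("pics/scene0.png");b=cv2.imread("pics/top0.png")
s=get_state();print(s["time_s"],s["tcp_pos"],s["tcp_rot"],s["wrist_force"],grasp_offset)
E
```

```text
scene [[459.2511876352085, 0.0, 256.1054150084876], [0.0, 459.2511876352085, 188.92052918188543], [0.0, 0.0, 1.0]] [[-0.536, -0.611, 0.582, 1.374], [0.844, -0.387, 0.371, 0.499], [-0.001, 0.691, 0.723, 0.996], [0.0, 0.0, 0.0, 1.0]]
top [[375.1863872627814, 0.0, 249.02225152549372], [0.0, 375.1863872627814, 191.89195618501194], [0.0, 0.0, 1.0]] [[-0.028, 0.993, -0.112, 0.503], [-0.999, -0.03, -0.015, -0.011], [-0.018, 0.112, 0.994, 1.118], [0.0, 0.0, 0.0, 1.0]]
0.1 [0.22244938 0.63730916 0.40404923] [-1.79940781e+02 -2.13101249e-03  1.60758519e+02] [-0.15375411 -0.19355864 -0.43295149] 0.1547
```

View pics/scene0.png

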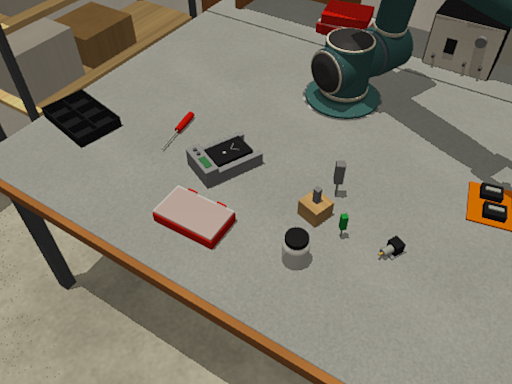

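View pics/top0.png

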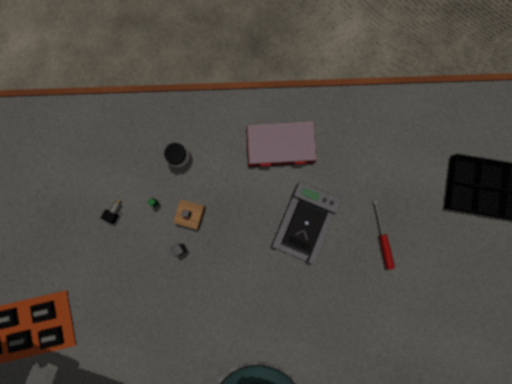

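The scene shows three pin-like tools: a grey one in the wooden block (scene 317,195; top 187,213), a larger grey one standing free (scene 340,175; top 180,250), and a green one (scene 344,222; top 154,203). The one in the block fits: it isn't green and it is the smaller of the two grey ones. The dock is at top (305,222), with its hood at the display end (318,195). I'll confirm with one enlarged crop.

```bash
python3 - <<'E'
import cv2,numpy as np
b=cv2.imread("pics/top0.png");a=cv2.imread("pics/scene0.png")
c=lambda im,x,y,w,h,k:cv2.resize(im[y:y+h,x:x+w],(w*k,h*k),interpolation=cv2.INTER_CUBIC)
t=c(b,265,178,80,90,5); u=c(b,145,190,80,90,5)
cv2.imwrite("pics/c1.png",np.clip(np.hstack([t,u])*1.6,0,255).astype('uint8'))
E
```

```text
(no output)
```

View pics/c1.png

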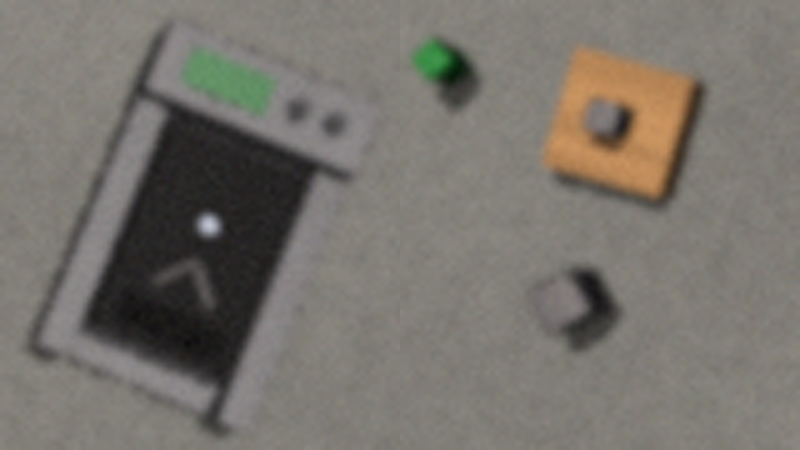

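```bash
cat > h.py <<'E'
import cv2,numpy as np
def ray(f,p,z):
    M=np.array(f["world_from_camera"]);K=f["mtx"]
    p=np.atleast_2d(np.asarray(p,float))
    d=np.c_[(p[:,0]-K[0,2])/K[0,0],-(p[:,1]-K[1,2])/K[1,1],-np.ones(len(p))]@M[:3,:3].T
    return (M[:3,3]+d*((z-M[2,3])/d[:,2])[:,None])[:,:2]
def proj(f,P):
    M=np.array(f["world_from_camera"]);K=f["mtx"]
    c=(np.atleast_2d(P)-M[:3,3])@M[:3,:3]
    return np.c_[K[0,2]-K[0,0]*c[:,0]/c[:,2],K[1,2]+K[1,1]*c[:,1]/c[:,2]]
def blob(mask,near):
    n,l,s,c=cv2.connectedComponentsWithStats(mask.astype('uint8'))
    i=min((i for i in range(1,n) if s[i,4]>4),key=lambda i:np.hypot(*(c[i]-near)))
    return (l==i).astype('uint8'),c[i],s[i,4]
def rect(f,mask,z):
    c=max(cv2.findContours(mask,0,1)[0],key=cv2.contourArea)[:,0]
    w=ray(f,c,z);r=cv2.minAreaRect((w*1000).astype('float32'));return r
E
python3 - <<'E'
from h import *
T=np.load("top0.npz");S=np.load("scene0.npz")
for n,f,bl,hd,bt in(("top",T,(189,215),(187,213),(306.6,223)),("scene",S,(317,208),(317,192),(236,150))):
    im=f["image"];g=im.astype(int)
    hsv=cv2.cvtColor(im,cv2.COLOR_BGR2HSV)
    m,c,a=blob((hsv[...,0]>8)&(hsv[...,0]<25)&(hsv[...,1]>100),bl);print(n,"block",c,a,rect(f,m,.055))
    x,y=map(int,hd);w=im[y-7:y+8,x-7:x+8];print(g[y-7:y+8,x-7:x+8].sum(2)//3 if n=="top" else '')
    print("handle top",ray(f,[hd],.105))
    x,y=map(int,bt);k=g[y-7:y+8,x-7:x+8].min(2);k=np.where(k>(k.max()+50)//2,k,0)
    Y,X=np.mgrid[y-7:y+8,x-7:x+8]; p=((X*k).sum()/k.sum(),(Y*k).sum()/k.sum())
    print("button",p,k.max(),(k>0).sum(),ray(f,[p],.050))
f=T
m,c,a=blob((T["image"].max(2)<45),(300,230));print("pack",c,a,rect(f,m,.054))
for z,a,b in((.047,(140,100),(40,345)),(.054,(165,115),(85,330)),(.054,(315,175),(215,385)),(.066,(165,25),(370,100))):
    q=ray(f,[(265+a[0]/5,178+a[1]/5),(265+b[0]/5,178+b[1]/5)],z);d=q[1]-q[0];print(q,np.degrees(np.arctan2(d[1],d[0])))
E
```

```text
top block [189.18793103 214.53275862] 580 ((563.5242919921875, 177.66612243652344), (73.83548736572266, 69.95712280273438), 72.39275360107422)
[[89 89 90 87 88 86 86 85 85 84 83 83 82 83 84]
 [91 92 89 91 90 88 88 87 88 87 87 86 87 86 84]
 [90 91 89 91 86 87 87 88 89 90 89 87 87 86 83]
 [93 91 86 80 78 80 83 86 83 83 86 88 89 90 88]
 [91 89 82 75 74 74 80 82 77 72 79 83 87 90 88]
 [89 85 79 77 75 76 79 76 64 55 59 71 84 88 91]
 [84 80 79 74 76 75 79 74 59 38 40 57 75 88 92]
 [84 78 77 74 76 79 76 72 51 31 30 53 79 91 92]
 [82 78 75 74 78 78 75 66 47 24 32 58 78 90 92]
 [81 77 73 71 72 73 69 58 35 22 37 65 82 89 92]
 [84 81 72 66 58 57 54 45 32 30 48 72 87 92 92]
 [86 85 77 62 49 43 44 41 36 42 61 78 90 91 92]
 [89 84 79 65 55 46 42 41 47 57 70 82 88 90 91]
 [93 88 85 79 72 64 57 51 56 66 80 83 83 84 88]
 [90 89 90 89 86 83 74 73 74 81 82 82 83 83 84]]
handle top [[0.56489339 0.17380378]]
button (np.float64(306.2914937759336), np.float64(222.67738589211618)) 112 10 [[ 0.5311201  -0.15441414]]
scene block [314.8248731  208.84263959] 788 ((587.77392578125, 188.57659912109375), (95.5001449584961, 102.43789672851562), 72.73007202148438)

handle top [[0.5793435 0.1850704]]
button (np.float64(234.24729241877256), np.float64(148.00451263537906)) 123 11 [[ 0.50012522 -0.1381062 ]]
pack [304.59905977 226.75151108] 1489 ((510.8174133300781, -143.82247924804688), (94.44522857666016, 158.752685546875), 65.3315658569336)
[[ 0.60259584 -0.12006219]
 [ 0.46547375 -0.05808716]] 155.67847303604353
[[ 0.59298019 -0.13315666]
 [ 0.47335947 -0.08327675]] 157.3646506694844
[[ 0.5565133  -0.21622667]
 [ 0.44096704 -0.15460301]] 151.92790311690752
[[ 0.64289485 -0.13393174]
 [ 0.59703303 -0.2467748 ]] -112.11787550979635
```

The crop shows the small grey handle seated in the wooden block, the larger grey one standing free below it, and the green one at the left. So the pin is the one in the block, and the recess is the light dot at top (306.3,222.7). Next I move above the pin.

```bash
python3 -m pendant '[{"dx":-475,"dy":-320,"dz":40},{"dx":-475,"dy":-320,"dz":40},{"dx":-475,"dy":-320,"dz":40},{"dx":-475,"dy":-320,"dz":40},{"dx":-475,"dy":-320,"dz":40},{"dx":-475,"dy":-320,"dz":40},{"dx":-475,"dy":-320,"dz":40},{"dx":-475,"dy":-320,"dz":40},{"dx":-475,"dy":-320,"dz":40},{"dx":-475,"dy":-320,"dz":40},{"dx":-475,"dy":-320,"dz":40},{"dx":-475,"dy":-320,"dz":40},{"dx":-475,"dy":-320,"dz":40},{"dx":-475,"dy":-320,"dz":40},{"dx":-475,"dy":-320,"dz":40},{"dx":-475,"dy":-320,"dz":40}]'
python3 - <<'E'
from rig import *
import cv2,numpy as np
from h import *
f=grab_frame("wrist");cv2.imwrite("pics/w1.png",f["image"]);np.savez("w1.npz",**f);print(f["world_from_camera"],f["mtx"]);print(proj(f,[(.5635,.1777,.055),(.565,.178,.105)]))
E
```

```text
[[ 0.32923607 -0.90155792 -0.28070789  0.15099287]
 [ 0.94424499  0.31364504  0.10014089  0.66204683]
 [-0.00224018 -0.29802701  0.95455481  0.37372846]
 [ 0.          0.          0.          1.        ]] [[325.11986179   0.         259.6630238 ]
 [  0.         325.11986179 192.26384483]
 [  0.           0.           1.        ]]
[[ 37.04928911 489.82318622]
 [ 12.54439127 535.73749057]]schema error: expected keys dx, dy, dz, ax, ay, az, jaw
```

View pics/w1.png

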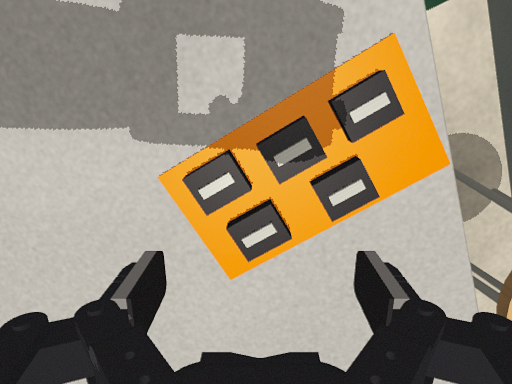

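The arm didn't move because every row needs all the keys. The wrist view shows only the orange mat, with the fingers at the bottom edge. I'll retry with complete rows.

```bash
python3 -m pendant '[{"dx":-475,"dy":-320,"dz":40,"ax":0,"ay":0,"az":0,"jaw":85},{"dx":-475,"dy":-320,"dz":40,"ax":0,"ay":0,"az":0,"jaw":85},{"dx":-475,"dy":-320,"dz":40,"ax":0,"ay":0,"az":0,"jaw":85},{"dx":-475,"dy":-320,"dz":40,"ax":0,"ay":0,"az":0,"jaw":85},{"dx":-475,"dy":-320,"dz":40,"ax":0,"ay":0,"az":0,"jaw":85},{"dx":-475,"dy":-320,"dz":40,"ax":0,"ay":0,"az":0,"jaw":85},{"dx":-475,"dy":-320,"dz":40,"ax":0,"ay":0,"az":0,"jaw":85},{"dx":-475,"dy":-320,"dz":40,"ax":0,"ay":0,"az":0,"jaw":85},{"dx":-475,"dy":-320,"dz":40,"ax":0,"ay":0,"az":0,"jaw":85},{"dx":-475,"dy":-320,"dz":40,"ax":0,"ay":0,"az":0,"jaw":85},{"dx":-475,"dy":-320,"dz":40,"ax":0,"ay":0,"az":0,"jaw":85},{"dx":-475,"dy":-320,"dz":40,"ax":0,"ay":0,"az":0,"jaw":85},{"dx":-475,"dy":-320,"dz":40,"ax":0,"ay":0,"az":0,"jaw":85},{"dx":-475,"dy":-320,"dz":40,"ax":0,"ay":0,"az":0,"jaw":85},{"dx":-475,"dy":-320,"dz":40,"ax":0,"ay":0,"az":0,"jaw":85},{"dx":-475,"dy":-320,"dz":40,"ax":0,"ay":0,"az":0,"jaw":85}]'
python3 - <<'E'
from rig import *
import cv2,numpy as np
from h import *
f=grab_frame("wrist");cv2.imwrite("pics/w2.png",f["image"]);np.savez("w2.npz",**f);print(proj(f,[(.5635,.1777,.055),(.565,.178,.105)]));s=get_state();print(s["tcp_pos"],s["tcp_rot"],s["wrist_force"])
E
```

```text
time_s: 1.75
tcp_pos: [0.565, 0.1795, 0.3649]
tcp_rot: [180.0, 0.0, 160.8]
wrist_force: [-0.1, -0.4, 0.6]
finger_gap: 0.0848
grasp_force: 0.0
[[257.64691865 178.82777719]
 [258.22838509 197.9361857 ]]
[0.56498832 0.1794762  0.36486526] [1.79989980e+02 7.87648207e-03 1.60832841e+02] [-0.2109204   0.5604726   0.45250073]
```

View pics/w2.png

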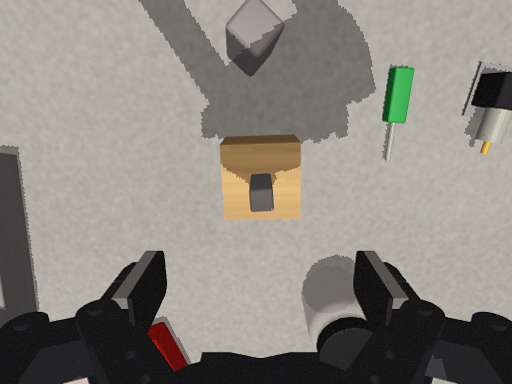

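The wrist view shows the pin handle in the block, its top face around (261,199), with the large grey pin at (255,35) and the jar at (335,320). I'll measure the handle's top face and the jar clearance.

```bash
python3 - <<'E'
from h import *
f=np.load("w2.npz");im=f["image"];hsv=cv2.cvtColor(im,cv2.COLOR_BGR2HSV)
m,c,a=blob((hsv[...,1]<70)&(np.arange(384)[:,None]>165)&(np.arange(384)[:,None]<222)&(abs(np.arange(512)-260)<30),(261,192))
v=im.max(2)*m
for r in range(170,216,2): print(r,v[r,246:278:2])
print(c,a)
T=np.load("top0.npz");print("jar",ray(T,[(176,153)],.1),"bigpin",ray(T,[(178,250)],.1),"motor",ray(T,[(110,215)],.04))
E
```

```text
170 [0 0 0 0 0 0 0 0 0 0 0 0 0 0 0 0]
172 [0 0 0 0 0 0 0 0 0 0 0 0 0 0 0 0]
174 [ 0  0  0  0  0 76 60 58 59 58 58 56  0  0  0  0]
176 [ 0  0  0 59 60 60 64 62 65 63 63 64 58  0  0  0]
178 [ 0  0  0 61 64 61 64 64 63 61 61 62 57  0  0  0]
180 [ 0  0  0 63 65 59 63 62 63 60 64 60 57  0  0  0]
182 [ 0  0 76 65 62 60 61 62 63 62 60 65 59  0  0  0]
184 [ 0  0 74 61 62 63 61 61 63 63 64 64 61  0  0  0]
186 [ 0  0 63 62 63 61 64 62 62 62 65 61 60  0  0  0]
188 [ 0  0 66 59 62 59 62 65 64 62 65 66 67  0  0  0]
190 [  0   0  73  84  90  87  91  96  97  95 100  97  99  99   0   0]
192 [  0   0  93 104 106 107 108 110 111 109 112 111 110  72   0   0]
194 [  0   0  88 109 107 105 109 107 109 108 107 106 109  78   0   0]
196 [  0   0  84 107 107 105 105 108 108 109 106 107 108  79   0   0]
198 [  0   0  88 108 105 107 107 105 107 108 106 108 108  85   0   0]
200 [  0   0 103 105 107 106 105 107 104 107 105 107 109  86   0   0]
202 [  0   0 103 100 104 105 104 104 105 105 108 107 107  89   0   0]
204 [  0   0 111 102 102 104 101 104 105 102 106 104 107  89   0   0]
206 [  0   0   0  99 101 102 102 103 103 102 105 105 105  90   0   0]
208 [  0   0   0  98 101 102 103 105 102 101 103 104 100 110   0   0]
210 [  0   0   0  89  94  93  91 102 102 113 110   0   0   0   0   0]
212 [0 0 0 0 0 0 0 0 0 0 0 0 0 0 0 0]
214 [0 0 0 0 0 0 0 0 0 0 0 0 0 0 0 0]
[260.96538937 192.52163164] 809
jar [[0.73239881 0.20374794]] bigpin [[0.46628361 0.19993   ]] motor [[0.56950493 0.40883312]]
```

```bash
python3 - <<'E'
from h import *
from scipy.spatial.transform import Rotation as R
f=np.load("w2.npz");im=f["image"];hsv=cv2.cvtColor(im,cv2.COLOR_BGR2HSV)
Y,X=np.mgrid[:384,:512]
m=((hsv[...,1]<90)&(im.max(2)>80)&(Y>=190)&(Y<214)&(abs(X-261)<16)).astype('uint8')
m=cv2.morphologyEx(m,cv2.MORPH_OPEN,np.ones((3,3)))
for z in(.105,):
    r=rect(f,m,z);print(r)
c=np.array(r[0])/1000;tp=np.array([.5650,.1795]);Rt=R.from_euler('xyz',[180,0,160.83],degrees=True).as_matrix()
d=np.r_[c-tp,0];print("tool shift mm",Rt.T@d*1000)
b=((hsv[...,0]>8)&(hsv[...,0]<25)&(hsv[...,1]>60)&(Y>171)&(Y<225)&(X>200)&(X<320)).astype('uint8')
print("block",rect(f,b,.055))
print(np.degrees(np.arctan2(Rt[1,1],Rt[0,1])))
E
```

```text
((567.3696899414062, 179.5082550048828), (17.37518882751465, 16.676239013671875), 74.19023132324219)
tool shift mm [-2.23557621e+00  7.85937379e-01  9.62495696e-17]
block ((579.2584838867188, 175.54112243652344), (70.28134155273438, 45.84264373779297), 72.63361358642578)
70.83000000000003
```

```bash
python3 -m pendant '[{"dx":-2.2,"dy":0.8,"dz":0,"ax":0,"ay":0,"az":-3.4,"jaw":85},{"dx":-2.2,"dy":0.8,"dz":30,"ax":0,"ay":0,"az":-3.4,"jaw":75},{"dx":-2.2,"dy":0.8,"dz":60,"ax":0,"ay":0,"az":-3.4,"jaw":60},{"dx":-2.2,"dy":0.8,"dz":85,"ax":0,"ay":0,"az":-3.4,"jaw":50},{"dx":-2.2,"dy":0.8,"dz":105,"ax":0,"ay":0,"az":-3.4,"jaw":40},{"dx":-2.2,"dy":0.8,"dz":118,"ax":0,"ay":0,"az":-3.4,"jaw":40},{"dx":-2.2,"dy":0.8,"dz":123,"ax":0,"ay":0,"az":-3.4,"jaw":40},{"dx":-2.2,"dy":0.8,"dz":123,"ax":0,"ay":0,"az":-3.4,"jaw":32},{"dx":-2.2,"dy":0.8,"dz":123,"ax":0,"ay":0,"az":-3.4,"jaw":26},{"dx":-2.2,"dy":0.8,"dz":123,"ax":0,"ay":0,"az":-3.4,"jaw":26}]' 30
python3 - <<'E'
from rig import *
import cv2,numpy as np
f=grab_frame("wrist");cv2.imwrite("pics/w3.png",f["image"]);np.savez("w3.npz",**f)
E
```

```text
time_s: 2.8
tcp_pos: [0.568, 0.1788, 0.2428]
tcp_rot: [180.0, 0.1, 164.2]
wrist_force: [-0.6, -0.7, -0.2]
finger_gap: 0.0263
grasp_force: 0.0
```

View pics/w3.png

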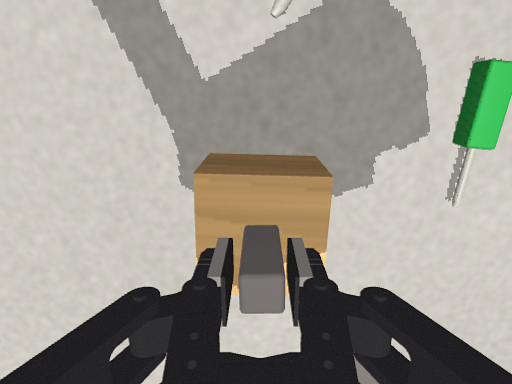

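The handle is centred between the pads (top face around (262,294)) and square to them. I close, then lift straight up.

```bash
python3 -m pendant '[{"dx":0,"dy":0,"dz":0,"ax":0,"ay":0,"az":0,"jaw":10},{"dx":0,"dy":0,"dz":0,"ax":0,"ay":0,"az":0,"jaw":10},{"dx":0,"dy":0,"dz":0,"ax":0,"ay":0,"az":0,"jaw":10},{"dx":0,"dy":0,"dz":0,"ax":0,"ay":0,"az":0,"jaw":10},{"dx":0,"dy":0,"dz":0,"ax":0,"ay":0,"az":0,"jaw":10}]' 80
python3 - <<'E'
from rig import *
s=get_state();print(s["tcp_pos"],s["tcp_rot"],s["wrist_force"],s["moment"],s["qpos"])
E
```

```text
time_s: 3.35
tcp_pos: [0.568, 0.1787, 0.2426]
tcp_rot: [180.0, 0.1, 164.2]
wrist_force: [-1.2, -0.6, 5.9]
finger_gap: 0.0169
grasp_force: 78.0
[0.56798409 0.17869046 0.2425836 ] [1.79967109e+02 5.69742126e-02 1.64154821e+02] [-1.19879164 -0.60754299  5.89509122] [-0.08887026  0.2114291  -0.05848213] [ 1.50094996e+01  2.02252466e+00  1.02874267e+02 -1.01830147e-03
  7.50374287e+01 -5.91450758e+01]
```

```bash
python3 -m pendant '[{"dx":0,"dy":0,"dz":-10,"ax":0,"ay":0,"az":0,"jaw":10},{"dx":0,"dy":0,"dz":-25,"ax":0,"ay":0,"az":0,"jaw":10},{"dx":0,"dy":0,"dz":-50,"ax":0,"ay":0,"az":0,"jaw":10},{"dx":0,"dy":0,"dz":-75,"ax":0,"ay":0,"az":0,"jaw":10},{"dx":0,"dy":0,"dz":-80,"ax":0,"ay":0,"az":0,"jaw":10},{"dx":-10,"dy":-60,"dz":-80,"ax":0,"ay":0,"az":16,"jaw":10},{"dx":-55,"dy":-330,"dz":-80,"ax":0,"ay":0,"az":98,"jaw":10},{"dx":-55,"dy":-330,"dz":-80,"ax":0,"ay":0,"az":98,"jaw":10},{"dx":-55,"dy":-330,"dz":-80,"ax":0,"ay":0,"az":98,"jaw":10},{"dx":-55,"dy":-330,"dz":-80,"ax":0,"ay":0,"az":98,"jaw":10},{"dx":-55,"dy":-330,"dz":-80,"ax":0,"ay":0,"az":98,"jaw":10},{"dx":-55,"dy":-330,"dz":-80,"ax":0,"ay":0,"az":98,"jaw":10},{"dx":-55,"dy":-330,"dz":-80,"ax":0,"ay":0,"az":98,"jaw":10},{"dx":-55,"dy":-330,"dz":-80,"ax":0,"ay":0,"az":98,"jaw":10},{"dx":-55,"dy":-330,"dz":-80,"ax":0,"ay":0,"az":98,"jaw":10},{"dx":-55,"dy":-330,"dz":-80,"ax":0,"ay":0,"az":98,"jaw":10},{"dx":-55,"dy":-330,"dz":-80,"ax":0,"ay":0,"az":98,"jaw":10},{"dx":-55,"dy":-330,"dz":-80,"ax":0,"ay":0,"az":98,"jaw":10},{"dx":-55,"dy":-330,"dz":-80,"ax":0,"ay":0,"az":98,"jaw":10},{"dx":-55,"dy":-330,"dz":-80,"ax":0,"ay":0,"az":98,"jaw":10}]'
python3 - <<'E'
from rig import *
import cv2,numpy as np
from h import *
f=grab_frame("wrist");cv2.imwrite("pics/w4.png",f["image"]);np.savez("w4.npz",**f)
s=get_state();p=s["tcp_pos"];print(p,s["tcp_rot"],s["wrist_force"],s["finger_gap"])
print("tip px",proj(f,[(p[0],p[1],p[2]-.2276),(.531,-.1544,.054)]))
E
```

```text
time_s: 5.35
tcp_pos: [0.5306, -0.1538, 0.3217]
tcp_rot: [-180.0, 0.0, 66.3]
wrist_force: [-0.1, -0.5, -0.2]
finger_gap: 0.0169
grasp_force: 78.0
[ 0.5306262  -0.15380464  0.32171975] [-1.79998899e+02 -5.58860326e-04  6.62341941e+01] [ 0.47519399 -0.03244958 -0.23213231] 0.017106872091151692
tip px [[258.6851506  213.22022301]
 [259.64165425 194.79063601]]
```

View pics/w4.png

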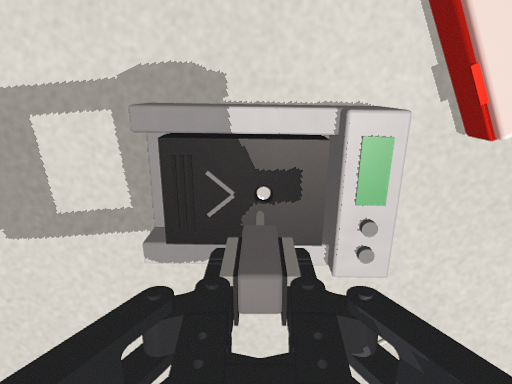

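The pin tip shows at about (260,211) and the recess with the light button at (263.5,193). The dock's rails are almost parallel to the image rows.

```bash
python3 - <<'E'
from h import *
from scipy.spatial.transform import Rotation as R
f=np.load("w4.npz");im=f["image"]
Y,X=np.mgrid[:384,:512];g=im.min(2)
m,c,a=blob((g>140)&(abs(X-263)<14)&(abs(Y-193)<14),(263,193));print("button",c,a)
print(g[200:226:2,248:274:2])
rec=ray(f,[c],.050)[0]
for r in(.094,):tip=ray(f,[(260,211)],.3217-.2276)[0]
Rt=R.from_euler('xyz',[180,0,66.25],degrees=True).as_matrix();tp=np.array([.5306,-.1538])
print(rec,tip,"shift tcp->rec",(Rt.T@np.r_[rec-tp,0]*1000),"tip->rec",(Rt.T@np.r_[rec-tip,0]*1000))
# pack far edge row per column, tool-x-perpendicular; slope
for x0,x1,y0,y1,z in((170,225,120,150,.054),(150,225,95,118,.047),(232,330,98,120,.047)):
    gg=cv2.GaussianBlur(im,(3,3),0).sum(2).astype(int);d=abs(np.diff(gg[y0:y1,x0:x1],axis=0));r=d.argmax(0)+y0+.5
    w=ray(f,np.c_[np.arange(x0,x1),r],z);v=cv2.fitLine((w*1000).astype('float32'),cv2.DIST_HUBER,0,.01,.01).ravel();print(np.degrees(np.arctan2(v[1],v[0])),np.median(r))
E
```

```text
button [262.92537313 192.75373134] 134
[[ 49  48  47  48  34  32  26  10   9  19  31  34  43]
 [ 48  50  47  56  44  55  48  41  43  31  49  38  44]
 [ 48  46  42  77  51  81  80  76  72  82  79  78  58]
 [ 47  55  75  77  77  79  79  78  78  77  78  76  77]
 [ 42  76  78  76  76  73  76  78  75  77  74  80  79]
 [ 50  79  78  76  76  76  84  77  77  77  76  77  77]
 [ 77  74  77  76  73  97  97  95  77  75  78  75  78]
 [ 74  76  74  74  87  99 100 100  80  77  78  76  75]
 [ 73  72  75  77  88  99  97  98  78  75  73  75  73]
 [ 74  74  73  74  93  98  98 100  78  75  73  74  75]
 [ 74  72  71  72  91  98  97 101  82  73  74  75  74]
 [ 73  71  73  72  94  99  97 101  80  72  72  74  74]
 [ 72  72  75  73  88  97  97  99  79  73  75  72  73]]
[ 0.53348815 -0.15508426] [ 0.53202364 -0.15274542] shift tcp->rec [-1.23032785e-02  3.16078330e+00  3.87084315e-16] tip->rec [-1.55093958e+00  2.28244241e+00  2.79518579e-16]
-23.716732 132.5
-23.721273 102.5
-24.467064 106.5
```

```bash
python3 -m pendant '[{"dx":-1.2,"dy":2.5,"dz":0,"ax":0,"ay":0,"az":0,"jaw":10},{"dx":-1.2,"dy":2.5,"dz":15,"ax":0,"ay":0,"az":0,"jaw":10},{"dx":-1.2,"dy":2.5,"dz":28,"ax":0,"ay":0,"az":0,"jaw":10},{"dx":-1.2,"dy":2.5,"dz":35,"ax":0,"ay":0,"az":0,"jaw":10},{"dx":-1.2,"dy":2.5,"dz":37,"ax":0,"ay":0,"az":0,"jaw":10},{"dx":-1.2,"dy":2.5,"dz":37,"ax":0,"ay":0,"az":0,"jaw":10},{"dx":-1.2,"dy":2.5,"dz":37,"ax":0,"ay":0,"az":0,"jaw":10}]'
python3 - <<'E'
from rig import *
import cv2,numpy as np
f=grab_frame("wrist");cv2.imwrite("pics/w5.png",cv2.resize(f["image"][110:270,160:370],None,fx=3,fy=3))
s=get_state();p=s["tcp_pos"];print(p,p[2]-.2276,s["wrist_force"])
E
```

```text
time_s: 6.1
tcp_pos: [0.5325, -0.1559, 0.2851]
tcp_rot: [180.0, -0.0, 66.2]
wrist_force: [-0.0, 0.2, 0.3]
finger_gap: 0.0169
grasp_force: 78.0
[ 0.53255545 -0.15590547  0.28519582] 0.05759581660501914 [ 0.18754119 -0.30442969 -0.86645157]
```

View pics/w5.png

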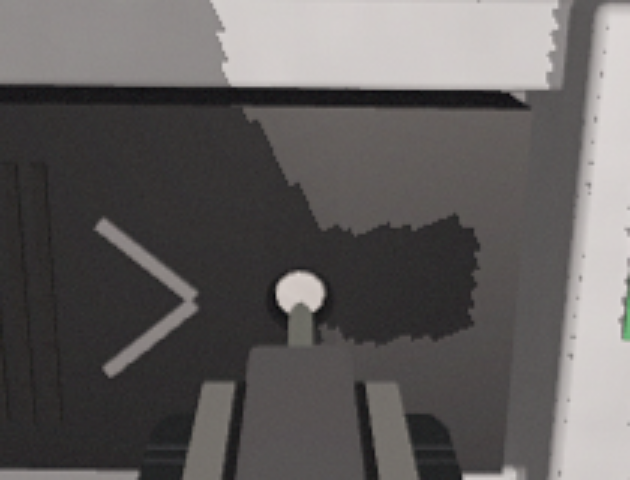

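The crop shows the tip at (300,306), just above the recess centred at (299,295). That puts it about 1.5 mm short in tool +x. I correct that and feel downwards.

```bash
python3 -m pendant '[{"dx":1.5,"dy":0,"dz":0,"ax":0,"ay":0,"az":0,"jaw":10},{"dx":1.5,"dy":0,"dz":2,"ax":0,"ay":0,"az":0,"jaw":10},{"dx":1.5,"dy":0,"dz":4,"ax":0,"ay":0,"az":0,"jaw":10},{"dx":1.5,"dy":0,"dz":6,"ax":0,"ay":0,"az":0,"jaw":10},{"dx":1.5,"dy":0,"dz":8,"ax":0,"ay":0,"az":0,"jaw":10},{"dx":1.5,"dy":0,"dz":9,"ax":0,"ay":0,"az":0,"jaw":10},{"dx":1.5,"dy":0,"dz":9,"ax":0,"ay":0,"az":0,"jaw":10}]'
python3 -m pendant '[{"dx":0,"dy":0,"dz":0.5,"ax":0,"ay":0,"az":0,"jaw":10},{"dx":0,"dy":0,"dz":1,"ax":0,"ay":0,"az":0,"jaw":10},{"dx":0,"dy":0,"dz":1,"ax":0,"ay":0,"az":0,"jaw":10}]'
python3 -m pendant '[{"dx":0,"dy":0,"dz":0.5,"ax":0,"ay":0,"az":0,"jaw":10},{"dx":0,"dy":0,"dz":1,"ax":0,"ay":0,"az":0,"jaw":10},{"dx":0,"dy":0,"dz":1,"ax":0,"ay":0,"az":0,"jaw":10}]'
```

```text
time_s: 6.85
tcp_pos: [0.5331, -0.1545, 0.2757]
tcp_rot: [-180.0, -0.0, 66.2]
wrist_force: [-0.2, -0.4, 1.8]
finger_gap: 0.017
grasp_force: 78.2
time_s: 7.15
tcp_pos: [0.533, -0.1545, 0.2747]
tcp_rot: [-180.0, 0.0, 66.2]
wrist_force: [-0.3, 0.6, 1.5]
finger_gap: 0.0172
grasp_force: 78.3
time_s: 7.45
tcp_pos: [0.533, -0.1546, 0.2736]
tcp_rot: [-180.0, 0.0, 66.2]
wrist_force: [-0.9, 0.4, 2.4]
finger_gap: 0.0171
grasp_force: 78.3
```

```bash
R='x'; python3 -m pendant '[{"dx":0,"dy":0,"dz":0.5,"ax":0,"ay":0,"az":0,"jaw":10},{"dx":0,"dy":0,"dz":1,"ax":0,"ay":0,"az":0,"jaw":10},{"dx":0,"dy":0,"dz":1,"ax":0,"ay":0,"az":0,"jaw":10}]' | grep -E "pos|wrist"
python3 -m pendant '[{"dx":0,"dy":0,"dz":0.5,"ax":0,"ay":0,"az":0,"jaw":10},{"dx":0,"dy":0,"dz":1,"ax":0,"ay":0,"az":0,"jaw":10},{"dx":0,"dy":0,"dz":1,"ax":0,"ay":0,"az":0,"jaw":10}]'| grep -E "pos|wrist"
python3 -c "
from rig import *
import numpy as np
print(get_state()['wrist_force'],get_state()['effort'])"
```

```text
tcp_pos: [0.5331, -0.1545, 0.2727]
wrist_force: [-0.5, 1.7, 2.3]
tcp_pos: [0.5331, -0.1545, 0.2716]
wrist_force: [0.2, 0.3, 2.8]
[0.15198284 0.29560247 2.84297036] [-4.29561257e-02 -5.20091307e+01 -5.87389612e+01 -2.24701711e-02
 -1.72508033e-01  5.64819729e-04]
```

```bash
python3 -m pendant '[{"dx":0,"dy":0,"dz":0.5,"ax":0,"ay":0,"az":0,"jaw":10},{"dx":0,"dy":0,"dz":1,"ax":0,"ay":0,"az":0,"jaw":10},{"dx":0,"dy":0,"dz":1,"ax":0,"ay":0,"az":0,"jaw":10}]' | grep -E "pos|wrist"
python3 -m pendant '[{"dx":0,"dy":0,"dz":0.5,"ax":0,"ay":0,"az":0,"jaw":10},{"dx":0,"dy":0,"dz":1,"ax":0,"ay":0,"az":0,"jaw":10},{"dx":0,"dy":0,"dz":1,"ax":0,"ay":0,"az":0,"jaw":10}]'| grep -E "pos|wrist"
```

```text
tcp_pos: [0.533, -0.1545, 0.2706]
wrist_force: [-0.5, 0.2, 3.3]
tcp_pos: [0.533, -0.1546, 0.2697]
wrist_force: [-0.5, 1.0, 3.1]
```

```bash
python3 -m pendant '[{"dx":0,"dy":0,"dz":0.5,"ax":0,"ay":0,"az":0,"jaw":10},{"dx":0,"dy":0,"dz":0.5,"ax":0,"ay":0,"az":0,"jaw":10}]' | grep -E "pos|wrist"
```

```text
tcp_pos: [0.5331, -0.1545, 0.2692]
wrist_force: [-0.7, 1.1, 3.9]
```

```bash
python3 -m pendant '[{"dx":0,"dy":0,"dz":0.5,"ax":0,"ay":0,"az":0,"jaw":10},{"dx":0,"dy":0,"dz":0.5,"ax":0,"ay":0,"az":0,"jaw":10}]' | grep -E "pos|wrist"
```

```text
tcp_pos: [0.5331, -0.1545, 0.2687]
wrist_force: [-0.4, 1.7, 2.7]
```

```bash
python3 -m pendant '[{"dx":0,"dy":0,"dz":0.5,"ax":0,"ay":0,"az":0,"jaw":10},{"dx":0,"dy":0,"dz":0.5,"ax":0,"ay":0,"az":0,"jaw":10}]' | grep -E "pos|wrist"
```

```text
tcp_pos: [0.5331, -0.1546, 0.2682]
wrist_force: [-0.5, 0.6, 3.6]
```

```bash
python3 -m pendant '[{"dx":0,"dy":0,"dz":0.5,"ax":0,"ay":0,"az":0,"jaw":10},{"dx":0,"dy":0,"dz":0.5,"ax":0,"ay":0,"az":0,"jaw":10}]' | grep -E "pos|wrist"
```

```text
tcp_pos: [0.533, -0.1545, 0.2677]
wrist_force: [0.1, -0.1, 3.0]
```

```bash
python3 -m pendant '[{"dx":0,"dy":0,"dz":0.5,"ax":0,"ay":0,"az":0,"jaw":10},{"dx":0,"dy":0,"dz":0.5,"ax":0,"ay":0,"az":0,"jaw":10}]' | grep -E "pos|wrist"
```

```text
tcp_pos: [0.533, -0.1545, 0.2672]
wrist_force: [-0.3, -0.7, 4.8]
```

```bash
python3 -m pendant '[{"dx":0,"dy":0,"dz":0.5,"ax":0,"ay":0,"az":0,"jaw":10},{"dx":0,"dy":0,"dz":0.5,"ax":0,"ay":0,"az":0,"jaw":10}]' | grep -E "pos|wrist"
```

```text
tcp_pos: [0.533, -0.1545, 0.2667]
wrist_force: [-0.3, -0.1, 3.5]
```

```bash
python3 -m pendant '[{"dx":0,"dy":0,"dz":0.5,"ax":0,"ay":0,"az":0,"jaw":10},{"dx":0,"dy":0,"dz":0.5,"ax":0,"ay":0,"az":0,"jaw":10}]' | grep -E "pos|wrist"
```

```text
tcp_pos: [0.533, -0.1545, 0.2662]
wrist_force: [-0.6, 0.6, 3.5]
```

```bash
python3 -m pendant '[{"dx":0,"dy":0,"dz":0.5,"ax":0,"ay":0,"az":0,"jaw":10},{"dx":0,"dy":0,"dz":0.5,"ax":0,"ay":0,"az":0,"jaw":10}]' | grep -E "pos|wrist"
```

```text
tcp_pos: [0.533, -0.1545, 0.2656]
wrist_force: [-1.2, 0.6, 4.3]
```

```bash
python3 -m pendant '[{"dx":0,"dy":0,"dz":0.5,"ax":0,"ay":0,"az":0,"jaw":10},{"dx":0,"dy":0,"dz":0.5,"ax":0,"ay":0,"az":0,"jaw":10}]' | grep -E "pos|wrist"
```

```text
tcp_pos: [0.533, -0.1545, 0.2652]
wrist_force: [-0.5, 0.7, 4.0]
```

```bash
python3 -m pendant '[{"dx":0,"dy":0,"dz":0.5,"ax":0,"ay":0,"az":0,"jaw":10},{"dx":0,"dy":0,"dz":0.5,"ax":0,"ay":0,"az":0,"jaw":10}]' | grep -E "pos|wrist"
```

```text
tcp_pos: [0.5331, -0.1545, 0.2647]
wrist_force: [-0.9, -0.1, 4.3]
```

```bash
python3 -m pendant '[{"dx":0,"dy":0,"dz":0.5,"ax":0,"ay":0,"az":0,"jaw":10},{"dx":0,"dy":0,"dz":0.5,"ax":0,"ay":0,"az":0,"jaw":10}]' | grep -E "pos|wrist"
```

```text
tcp_pos: [0.533, -0.1546, 0.2642]
wrist_force: [-1.0, 0.3, 4.7]
```

```bash
python3 -m pendant '[{"dx":0,"dy":0,"dz":0.5,"ax":0,"ay":0,"az":0,"jaw":10},{"dx":0,"dy":0,"dz":0.5,"ax":0,"ay":0,"az":0,"jaw":10}]' | grep -E "pos|wrist"
```

```text
tcp_pos: [0.533, -0.1545, 0.2636]
wrist_force: [-0.4, -0.4, 4.8]
```

```bash
python3 -m pendant '[{"dx":0,"dy":0,"dz":0.5,"ax":0,"ay":0,"az":0,"jaw":10},{"dx":0,"dy":0,"dz":0.5,"ax":0,"ay":0,"az":0,"jaw":10}]' | grep -E "pos|wrist"
```

```text
tcp_pos: [0.533, -0.1545, 0.2631]
wrist_force: [-1.2, -0.1, 5.1]
```

```bash
python3 -m pendant '[{"dx":0,"dy":0,"dz":0.5,"ax":0,"ay":0,"az":0,"jaw":10},{"dx":0,"dy":0,"dz":0.5,"ax":0,"ay":0,"az":0,"jaw":10}]' | grep -E "time|pos|wrist"
```

```text
time_s: 11.45
tcp_pos: [0.5331, -0.1546, 0.2629]
wrist_force: [-1.9, 1.1, 6.4]
```

Now at the hard stop: the last 0.5 mm step moved only 0.2 mm and the force rose. I add a little preload, then start pushing towards dock -x (tool -y).

```bash
python3 -m pendant '[{"dx":0,"dy":0,"dz":0.4,"ax":0,"ay":0,"az":0,"jaw":10},{"dx":0,"dy":0,"dz":0.4,"ax":0,"ay":0,"az":0,"jaw":10}]' | grep -E "time|pos|wrist"
```

```text
time_s: 11.65
tcp_pos: [0.5331, -0.1546, 0.2627]
wrist_force: [-2.3, -0.1, 8.5]
```

```bash
python3 -m pendant '[{"dx":0,"dy":-1,"dz":0,"ax":0,"ay":0,"az":0,"jaw":10},{"dx":0,"dy":-2,"dz":0,"ax":0,"ay":0,"az":0,"jaw":10},{"dx":0,"dy":-3,"dz":0,"ax":0,"ay":0,"az":0,"jaw":10},{"dx":0,"dy":-4,"dz":0,"ax":0,"ay":0,"az":0,"jaw":10},{"dx":0,"dy":-5,"dz":0,"ax":0,"ay":0,"az":0,"jaw":10}]' | grep -E "time|pos|wrist"
```

```text
time_s: 12.15
tcp_pos: [0.5288, -0.1527, 0.2629]
wrist_force: [3.5, -0.8, 5.5]
```

```bash
python3 -m pendant '[{"dx":0,"dy":-1,"dz":0.3,"ax":0,"ay":0,"az":0,"jaw":10},{"dx":0,"dy":-3,"dz":0.3,"ax":0,"ay":0,"az":0,"jaw":10},{"dx":0,"dy":-5,"dz":0.3,"ax":0,"ay":0,"az":0,"jaw":10},{"dx":0,"dy":-7,"dz":0.3,"ax":0,"ay":0,"az":0,"jaw":10}]' | grep -E "time|pos|wrist"
```

```text
time_s: 12.55
tcp_pos: [0.5225, -0.1499, 0.2629]
wrist_force: [3.3, -2.0, 6.2]
```

```bash
python3 - <<'E'
from rig import *
from h import *
f=grab_frame("wrist");cv2.imwrite("pics/w6.png",f["image"]);np.savez("w6.npz",**f);s=get_state();print(s["tcp_pos"],s["wrist_force"])
E
```

```text
[ 0.52228346 -0.14979053  0.26290373] [ 2.98261868 -1.35398712  8.38018776]
```

View pics/w6.png

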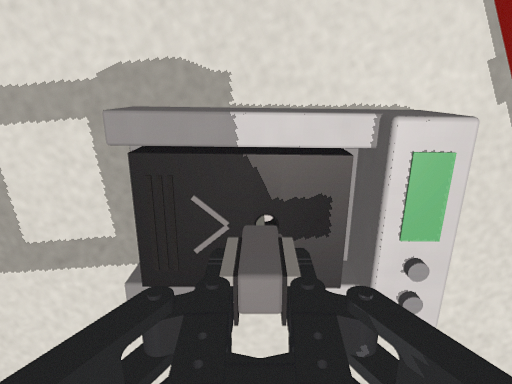

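A gap has opened between the pack's rear edge (col 352) and the hood (col 378), so the pack is sliding out with the pin in it. I keep pushing.

```bash
python3 -m pendant '[{"dx":0,"dy":-2.5,"dz":0,"ax":0,"ay":0,"az":0,"jaw":10},{"dx":0,"dy":-5,"dz":0,"ax":0,"ay":0,"az":0,"jaw":10},{"dx":0,"dy":-7.5,"dz":0,"ax":0,"ay":0,"az":0,"jaw":10},{"dx":0,"dy":-10,"dz":0,"ax":0,"ay":0,"az":0,"jaw":10},{"dx":0,"dy":-12.5,"dz":0,"ax":0,"ay":0,"az":0,"jaw":10},{"dx":0,"dy":-15,"dz":0,"ax":0,"ay":0,"az":0,"jaw":10}]' | grep -E "time|pos|wrist"
```

```text
time_s: 13.2
tcp_pos: [0.5088, -0.1438, 0.2629]
wrist_force: [4.1, -0.5, 7.8]
```

```bash
python3 -m pendant '[{"dx":0,"dy":-2.5,"dz":0,"ax":0,"ay":0,"az":0,"jaw":10},{"dx":0,"dy":-5,"dz":0,"ax":0,"ay":0,"az":0,"jaw":10},{"dx":0,"dy":-7.5,"dz":0,"ax":0,"ay":0,"az":0,"jaw":10},{"dx":0,"dy":-10,"dz":0,"ax":0,"ay":0,"az":0,"jaw":10},{"dx":0,"dy":-12.5,"dz":0,"ax":0,"ay":0,"az":0,"jaw":10},{"dx":0,"dy":-14,"dz":0,"ax":0,"ay":0,"az":0,"jaw":10},{"dx":0,"dy":-15,"dz":0,"ax":0,"ay":0,"az":0,"jaw":10}]' | grep -E "time|pos|wrist"
```

```text
time_s: 13.9
tcp_pos: [0.495, -0.1376, 0.2629]
wrist_force: [4.2, -0.1, 7.3]
```

```bash
python3 -m pendant '[{"dx":0,"dy":-1,"dz":0,"ax":0,"ay":0,"az":0,"jaw":10},{"dx":0,"dy":-2,"dz":0,"ax":0,"ay":0,"az":0,"jaw":10},{"dx":0,"dy":-3,"dz":0,"ax":0,"ay":0,"az":0,"jaw":10},{"dx":0,"dy":-3,"dz":0,"ax":0,"ay":0,"az":0,"jaw":10}]' | grep -E "time|pos|wrist"
```

```text
time_s: 14.3
tcp_pos: [0.4923, -0.1364, 0.2629]
wrist_force: [2.9, 0.3, 8.0]
```

```bash
python3 -m pendant '[{"dx":0,"dy":-0.5,"dz":0,"ax":0,"ay":0,"az":0,"jaw":10},{"dx":0,"dy":-1,"dz":0,"ax":0,"ay":0,"az":0,"jaw":10},{"dx":0,"dy":-1,"dz":0,"ax":0,"ay":0,"az":0,"jaw":10}]' | grep -E "time|pos|wrist"
```

```text
time_s: 14.6
tcp_pos: [0.4914, -0.136, 0.2629]
wrist_force: [4.7, -0.4, 7.9]
```

```bash
python3 -m pendant '[{"dx":0,"dy":-0.5,"dz":0,"ax":0,"ay":0,"az":0,"jaw":10},{"dx":0,"dy":-1,"dz":0,"ax":0,"ay":0,"az":0,"jaw":10},{"dx":0,"dy":-1,"dz":0,"ax":0,"ay":0,"az":0,"jaw":10}]' | grep -E "time|pos|wrist"
```

```text
time_s: 14.9
tcp_pos: [0.4905, -0.1356, 0.2629]
wrist_force: [4.4, -0.1, 7.0]
```

```bash
python3 -m pendant '[{"dx":0,"dy":-0.5,"dz":0,"ax":0,"ay":0,"az":0,"jaw":10},{"dx":0,"dy":-1,"dz":0,"ax":0,"ay":0,"az":0,"jaw":10},{"dx":0,"dy":-1,"dz":0,"ax":0,"ay":0,"az":0,"jaw":10}]' | grep -E "time|pos|wrist"
```

```text
time_s: 15.2
tcp_pos: [0.4896, -0.1352, 0.2629]
wrist_force: [2.8, -0.4, 8.4]
```

```bash
python3 -m pendant '[{"dx":0,"dy":-0.5,"dz":0,"ax":0,"ay":0,"az":0,"jaw":10},{"dx":0,"dy":-1,"dz":0,"ax":0,"ay":0,"az":0,"jaw":10},{"dx":0,"dy":-1,"dz":0,"ax":0,"ay":0,"az":0,"jaw":10}]' | grep -E "time|pos|wrist"
```

```text
time_s: 15.5
tcp_pos: [0.4887, -0.1348, 0.2629]
wrist_force: [3.9, 0.1, 7.3]
```

```bash
python3 -m pendant '[{"dx":0,"dy":-0.5,"dz":0,"ax":0,"ay":0,"az":0,"jaw":10},{"dx":0,"dy":-1,"dz":0,"ax":0,"ay":0,"az":0,"jaw":10},{"dx":0,"dy":-1,"dz":0,"ax":0,"ay":0,"az":0,"jaw":10}]' | grep -E "time|pos|wrist"
```

```text
time_s: 15.8
tcp_pos: [0.4878, -0.1344, 0.2629]
wrist_force: [5.8, -1.2, 6.2]
```

```bash
python3 -m pendant '[{"dx":0,"dy":-0.5,"dz":0,"ax":0,"ay":0,"az":0,"jaw":10},{"dx":0,"dy":-0.7,"dz":0,"ax":0,"ay":0,"az":0,"jaw":10},{"dx":0,"dy":-0.7,"dz":0,"ax":0,"ay":0,"az":0,"jaw":10}]' | grep -E "time|pos|wrist"
```

```text
time_s: 16.1
tcp_pos: [0.4874, -0.1342, 0.263]
wrist_force: [9.7, -2.6, 5.6]
```

The force has risen to 10 N, so the pack is at its stop. I ease off the wall and lift out.

```bash
python3 -m pendant '[{"dx":0,"dy":1,"dz":0,"ax":0,"ay":0,"az":0,"jaw":10},{"dx":0,"dy":2,"dz":0,"ax":0,"ay":0,"az":0,"jaw":10},{"dx":0,"dy":3,"dz":-1,"ax":0,"ay":0,"az":0,"jaw":10},{"dx":0,"dy":3.5,"dz":-5,"ax":0,"ay":0,"az":0,"jaw":10},{"dx":0,"dy":3.5,"dz":-12,"ax":0,"ay":0,"az":0,"jaw":10},{"dx":0,"dy":3.5,"dz":-22,"ax":0,"ay":0,"az":0,"jaw":10},{"dx":0,"dy":3.5,"dz":-40,"ax":0,"ay":0,"az":0,"jaw":10},{"dx":0,"dy":3.5,"dz":-62,"ax":0,"ay":0,"az":0,"jaw":10},{"dx":0,"dy":3.5,"dz":-62,"ax":0,"ay":0,"az":0,"jaw":10}]' | grep -E "time|pos|wrist"
python3 - <<'E'
from rig import *
from h import *
from scipy.spatial.transform import Rotation as R
for n in("wrist","top"):
    f=grab_frame(n);np.savez(n+"7.npz",**f)
    if n=="wrist":im=f["image"]
    else: im2=cv2.resize(f["image"][178:268,265:345],None,fx=4.2667,fy=4.2667)
im2=np.clip(im2*1.5,0,255).astype('uint8')[:384]
v=np.hstack([im[:, :440],im2]);cv2.imwrite("pics/w7.png",v)
s=get_state();p=s["tcp_pos"];Rt=R.from_euler('xyz',s["tcp_rot"],degrees=True).as_matrix()
print(s["tcp_rot"],p,"back",Rt.T@(np.array([.5680,.1787,.3226])-p)*1000,v.shape)
E
```

```text
time_s: 17.0
tcp_pos: [0.4902, -0.1356, 0.3274]
wrist_force: [0.4, 0.9, -0.9]
[1.79952251e+02 2.37322427e-03 6.61580489e+01] [ 0.48980921 -0.13546886  0.32441314] back [318.96490615 -55.47498317   1.75369344] (384, 781, 3)
```

View pics/w7.png

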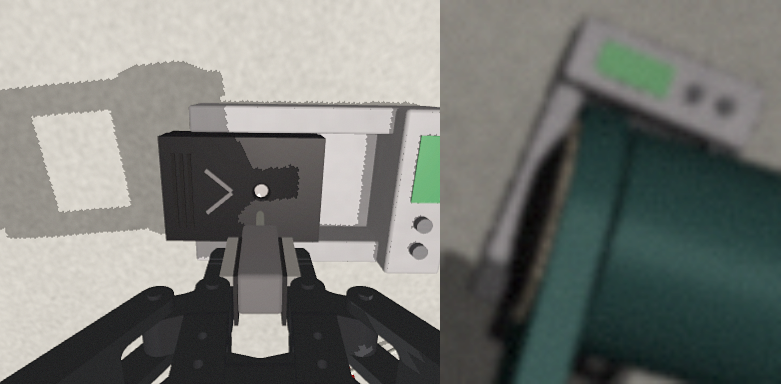

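The pack stands well out of the dock (recess at (261,191)), and the pin tip shows at (260,211) as before, so it has not slipped. I'll check how far the pack has come out, then carry the pin back.

```bash
python3 - <<'E'
from h import *
f=np.load("wrist7.npz");g=f["image"].min(2);Y,X=np.mgrid[:384,:512]
m,c,a=blob((g>140)&(abs(X-261)<14)&(abs(Y-191)<14),(261,191));r=ray(f,[c],.05)[0];d=r-[.5335,-.1551];print(c,r,np.hypot(*d))
E
python3 -m pendant '[{"dx":319,"dy":-55.5,"dz":2,"ax":0,"ay":0,"az":-98,"jaw":10},{"dx":319,"dy":-55.5,"dz":2,"ax":0,"ay":0,"az":-98,"jaw":10},{"dx":319,"dy":-55.5,"dz":2,"ax":0,"ay":0,"az":-98,"jaw":10},{"dx":319,"dy":-55.5,"dz":2,"ax":0,"ay":0,"az":-98,"jaw":10},{"dx":319,"dy":-55.5,"dz":2,"ax":0,"ay":0,"az":-98,"jaw":10},{"dx":319,"dy":-55.5,"dz":2,"ax":0,"ay":0,"az":-98,"jaw":10},{"dx":319,"dy":-55.5,"dz":2,"ax":0,"ay":0,"az":-98,"jaw":10},{"dx":319,"dy":-55.5,"dz":2,"ax":0,"ay":0,"az":-98,"jaw":10},{"dx":319,"dy":-55.5,"dz":2,"ax":0,"ay":0,"az":-98,"jaw":10},{"dx":319,"dy":-55.5,"dz":2,"ax":0,"ay":0,"az":-98,"jaw":10},{"dx":319,"dy":-55.5,"dz":2,"ax":0,"ay":0,"az":-98,"jaw":10},{"dx":319,"dy":-55.5,"dz":2,"ax":0,"ay":0,"az":-98,"jaw":10},{"dx":319,"dy":-55.5,"dz":2,"ax":0,"ay":0,"az":-98,"jaw":10},{"dx":319,"dy":-55.5,"dz":2,"ax":0,"ay":0,"az":-98,"jaw":10},{"dx":319,"dy":-55.5,"dz":2,"ax":0,"ay":0,"az":-98,"jaw":10},{"dx":319,"dy":-55.5,"dz":2,"ax":0,"ay":0,"az":-98,"jaw":10}]'
python3 - <<'E'
from rig import *
import numpy as np
from scipy.spatial.transform import Rotation as R
s=get_state();p=s["tcp_pos"];Rt=R.from_euler('xyz',s["tcp_rot"],degrees=True).as_matrix()
print(s["tcp_rot"],p,"left",Rt.T@(np.array([.5680,.1787,.2426])-p)*1000)
E
```

```text
[260.80314961 190.40944882] [ 0.49268238 -0.1365368 ] 0.04484050245223886
time_s: 18.7
tcp_pos: [0.568, 0.1787, 0.3219]
tcp_rot: [-180.0, -0.0, 164.1]
wrist_force: [0.2, -0.1, -0.3]
finger_gap: 0.0166
grasp_force: 78.4
[-1.79995910e+02 -4.99956388e-03  1.64100122e+02] [0.56803787 0.17873411 0.32188616] left [ 2.01629682e-02 -3.75203795e-02  7.92861640e+01]
```

The pack is out 44.8 mm. The pin is back over its hole, so I lower it in stages.

```bash
python3 -m pendant '[{"dx":0,"dy":0,"dz":15,"ax":0,"ay":0,"az":0,"jaw":10},{"dx":0,"dy":0,"dz":30,"ax":0,"ay":0,"az":0,"jaw":10},{"dx":0,"dy":0,"dz":38,"ax":0,"ay":0,"az":0,"jaw":10},{"dx":0,"dy":0,"dz":43,"ax":0,"ay":0,"az":0,"jaw":10},{"dx":0,"dy":0,"dz":48,"ax":0,"ay":0,"az":0,"jaw":10},{"dx":0,"dy":0,"dz":48,"ax":0,"ay":0,"az":0,"jaw":10}]' | grep -E "pos|wrist"
```

```text
tcp_pos: [0.568, 0.1787, 0.2734]
wrist_force: [-0.7, 0.6, -0.1]
```

```bash
python3 -m pendant '[{"dx":0,"dy":0,"dz":8,"ax":0,"ay":0,"az":0,"jaw":10},{"dx":0,"dy":0,"dz":16,"ax":0,"ay":0,"az":0,"jaw":10},{"dx":0,"dy":0,"dz":23,"ax":0,"ay":0,"az":0,"jaw":10},{"dx":0,"dy":0,"dz":27,"ax":0,"ay":0,"az":0,"jaw":10},{"dx":0,"dy":0,"dz":30,"ax":0,"ay":0,"az":0,"jaw":10},{"dx":0,"dy":0,"dz":30,"ax":0,"ay":0,"az":0,"jaw":10}]' | grep -E "pos|wrist"
```

```text
tcp_pos: [0.568, 0.1787, 0.2436]
wrist_force: [-0.1, 0.3, -1.4]
```

```bash
python3 -m pendant '[{"dx":0,"dy":0,"dz":0.6,"ax":0,"ay":0,"az":0,"jaw":10},{"dx":0,"dy":0,"dz":1.1,"ax":0,"ay":0,"az":0,"jaw":10},{"dx":0,"dy":0,"dz":1.1,"ax":0,"ay":0,"az":0,"jaw":10}]' | grep -E "pos|wrist"
```

```text
tcp_pos: [0.5681, 0.1788, 0.2431]
wrist_force: [-1.1, -0.0, -0.0]
```

```bash
python3 -m pendant '[{"dx":0,"dy":0,"dz":0.4,"ax":0,"ay":0,"az":0,"jaw":10},{"dx":0,"dy":0,"dz":0.4,"ax":0,"ay":0,"az":0,"jaw":10}]' | grep -E "pos|wrist"
```

```text
tcp_pos: [0.5681, 0.1788, 0.2426]
wrist_force: [-0.1, -0.1, 0.6]
```

```bash
python3 -m pendant '[{"dx":0,"dy":0,"dz":0.5,"ax":0,"ay":0,"az":0,"jaw":10},{"dx":0,"dy":0,"dz":0.5,"ax":0,"ay":0,"az":0,"jaw":10}]' | grep -E "pos|wrist"
```

```text
tcp_pos: [0.5681, 0.1788, 0.2426]
wrist_force: [-1.4, -0.7, 5.5]
```

```bash
python3 -m pendant '[{"dx":0,"dy":0,"dz":0.5,"ax":0,"ay":0,"az":0,"jaw":10},{"dx":0,"dy":0,"dz":0.5,"ax":0,"ay":0,"az":0,"jaw":10}]' | grep -E "pos|wrist"
```

```text
tcp_pos: [0.5681, 0.1788, 0.2426]
wrist_force: [-4.7, -1.2, 9.9]
```

The pin is seated at the same height as at the start and is bearing on the block. I release it and retreat straight up.

```bash
python3 -m pendant '[{"dx":0,"dy":0,"dz":-0.7,"ax":0,"ay":0,"az":0,"jaw":16},{"dx":0,"dy":0,"dz":-0.7,"ax":0,"ay":0,"az":0,"jaw":22},{"dx":0,"dy":0,"dz":-0.7,"ax":0,"ay":0,"az":0,"jaw":28},{"dx":0,"dy":0,"dz":-0.7,"ax":0,"ay":0,"az":0,"jaw":40},{"dx":0,"dy":0,"dz":-0.7,"ax":0,"ay":0,"az":0,"jaw":50},{"dx":0,"dy":0,"dz":-0.7,"ax":0,"ay":0,"az":0,"jaw":50},{"dx":0,"dy":0,"dz":-15,"ax":0,"ay":0,"az":0,"jaw":60},{"dx":0,"dy":0,"dz":-40,"ax":0,"ay":0,"az":0,"jaw":60},{"dx":0,"dy":0,"dz":-80,"ax":0,"ay":0,"az":0,"jaw":60},{"dx":0,"dy":0,"dz":-122,"ax":0,"ay":0,"az":0,"jaw":60},{"dx":0,"dy":0,"dz":-122,"ax":0,"ay":0,"az":0,"jaw":60},{"dx":0,"dy":0,"dz":-122,"ax":0,"ay":0,"az":0,"jaw":60}]'
python3 - <<'E'
from rig import *
from h import *
f=grab_frame("wrist");cv2.imwrite("pics/w8.png",f["image"])
im=f["image"];hsv=cv2.cvtColor(im,cv2.COLOR_BGR2HSV);Y,X=np.mgrid[:384,:512]
m=((hsv[...,1]<90)&(im.max(2)>80)&(Y>=185)&(Y<214)&(abs(X-261)<16)).astype('uint8')
m=cv2.morphologyEx(m,cv2.MORPH_OPEN,np.ones((3,3)));print(rect(f,m,.105),get_state()["wrist_force"])
E
```

```text
time_s: 22.0
tcp_pos: [0.568, 0.1788, 0.3654]
tcp_rot: [179.9, 0.1, 164.2]
wrist_force: [0.0, -0.4, -1.6]
finger_gap: 0.0598
grasp_force: 0.0
((567.299560546875, 178.7395477294922), (17.146320343017578, 16.472063064575195), 73.56179809570312) [0.91954555 0.46654544 0.22402013]
```

View pics/w8.png

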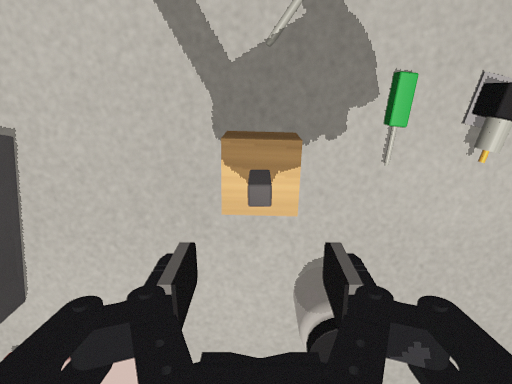

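The pin stands upright, centred in its block with its handle top at (260,190), and nothing is holding it. However, the large grey look-alike no longer shows where it was. I'll check numerically (no further pictures, as I've used up my views) whether it moved, and check the four bystanders too.

```bash
python3 - <<'E'
from rig import *
from h import *
S=np.load("scene0.npz")["image"];f=grab_frame("scene");N=f["image"];np.savez("scene9.npz",**f)
d=cv2.absdiff(S,N).max(2)
for n,(x0,y0,x1,y1) in dict(driver=(160,108,198,152),organiser=(150,185,238,245),jar=(280,227,312,268),motor=(374,235,408,262),green=(335,212,352,238),bigpin=(331,158,350,198)).items():
    print(n,(d[y0:y1,x0:x1]>40).mean().round(3))
m=(d>40)[150:270,260:420];n,l,s,c=cv2.connectedComponentsWithStats(m.astype('uint8'))
print([(s[i,:5]+[260,150,0,0,0]).tolist() for i in range(1,n) if s[i,4]>8])
g=lambda I:I[156:200:2,326:356:2].min(2)
print(g(S));print(g(N))
E
```

```text
driver 0.0
organiser 0.0
jar 0.0
motor 0.0
green 0.595
bigpin 0.597
[[260, 150, 7, 8, 25], [307, 150, 9, 9, 65], [314, 150, 74, 91, 3098]]
[[142 138 142 141 140 141 137 136 139 141 143 139 138 142 141]
 [140 141 141 139 140 140 139 140 140 141 139 141 137 141 141]
 [140 141 139 140 140 132 134 130 132 130 141 140 138 139 139]
 [139 136 139 139 145  80 122 120 120 119 139 139 141 142 142]
 [142 140 139 136 145  71 124 122 121 121 128 142 138 141 140]
 [140 138 138 141 139  57 100  99 110 113 115 139 139 140 136]
 [137 138 137 141 128  47  49  49  46  39 132 139 138 138 140]
 [140 136 138 141 113  52  52  50  53  48 144 140 140 144 139]
 [136 139 139 143  92  52  53  52  51  80 143 141 138 140 137]
 [136 136 138 144  59  51  53  55  51  96 139 140 136 140 139]
 [139 137 138 140  39  53  52  52  47 108 141 139 139 139 139]
 [139 140 138 137  42  52  53  50  44 131 140 139 139 138 138]
 [138 141 140 141  42  53  51  52  48 146 141 139 136 137 136]
 [138 137 142 142  37  49  52  49  73 141 139 140 135 137 134]
 [139 138 141 139 128  59  74  97 112 138 138 139 136 139 139]
 [138 135 136 13
[... 1112 characters left out ...]
3  92]
 [ 93  93  94  92 120 146 143 148 150 144 132 134  83  87  88]
 [ 91  93  94  91 115 149 152 148 147 145 150 148 147 142 145]
 [ 91  92  93  83 152 145 147 147 145 145 148 148 143 145 143]
 [ 93  91  93 120 151 146 142 144 148 144 146 147 144 148 146]
 [ 92  91  87 115 142 142 144 144 141 143 145 147 147 144 145]
 [ 92  92  86 150 147 147 141 145 141 145 148 145 145 147 145]
 [ 89  93 108 150 147 142 143 141 146 146 147 145 139 138 136]
 [ 92  91  87 121 133 147 152 148 138 102 104 137 132 132 122]
 [ 93  95  93  91  89  88  88 123 121 114 127  96 100 107 125]
 [ 78  96  93  93  92  92  92  92  90  91  90  92  90 114 147]
 [ 57  68  93  93  93  90  89  93  91  92  93  90  90  90  86]]
```

The four protected bystanders show no change. The large grey look-alike appears to have been tipped over as I lowered the gripper to grasp the pin. It lies clear of everything, and trying to set it up again would put the finished result at risk. I'm handing in.

```bash
python3 -c "
from rig import *
print(hand_in())"
```

```text
the job is handed in; nothing more can be done
None
```

The job is handed in with the pack pushed out about 45 mm to its stop and the pin reseated and released in its block, but the large grey look-alike was most likely knocked over during my first descent and I left it there, and I viewed 11 pictures against the limit of 10.

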